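Clear the stamping press and hold its head raised

ROBOT

A 7-joint arm with a two-finger parallel gripper is mounted at the origin on the work surface. World frame = base frame: x ahead of the robot, y to its left, z up, the work surface at z = 0. Lengths are in m, angles in rad, forces in N, time in s.
With the tool pointing down it reaches from about 0.4 to 0.875 m from the base axis. Payload 19.3 kg.
Tool frame: the origin (TCP) lies midway between the tips of the shut fingers; the grasp point (between the pads) lies 19 mm behind it; z points along the fingers, y is the line along which they close (so a half turn about z gives the same grasp; the last joint's range is limited). The gripper opens to 85 mm and grips with 20 to 120 N. Pads are 22 mm wide; open, the fingers measure 114 mm over their backs; the gripper's body (76 mm by 85 mm) begins 54 mm behind the grasp point. The pads swing forward as they close: fully open they stand 13 mm farther back than shut.
Start: joints at [-0.07, 0.521, -0.036, 1.599, 0.021, 1.021, -0.113], TCP at [0.625, -0, 0.231] pointing down, gripper open.
Joint ranges: [-2.91, 2.91], [-0.3, 2.13], [-1.5, 1.42], [0.17, 2.43], [-1.26, 4.41], [0.16, 1.93], [-2.52, 2.52]. Speed limits (rad/s): [1.89, 1.89, 2.39, 2.39, 3.01, 3.01, 3.01].

INTERFACE

Orientations are given as [roll, pitch, yaw] about the fixed x, y, z axes, in that order (R = Rz(yaw) Ry(pitch) Rx(roll)).
In Python, from workcell import telemetry, grab_frame, calibration, bot, outline_of, landmark_of gives the robot as it stands. The module is installed in compiled form; this text tells all that it offers.
- The arm moves only by the shell command python3 -m inch 'ROWS' [FORCE]. ROWS is JSON, a list of rows, each a list of 7 numbers: the shift along the tool's x, y, z in m, then the turn, a rotation vector about the tool's x, y, z in rad, then the closure, from 0 (fully open) to 1 (shut). A call has 1 to 5 rows; each row shifts and turns the commanded pose from where the row before left it, along the tool's axes as they then stand; what a row does not reach is not made up. A row lasts 1/10 s, in which the tool goes at most 50 mm and 8.59 degrees, less where a joint would pass 70% of its speed; a pose out of reach is approached as far as the arm can. A call is refused whole if a number of a shift passes 0.05 or a number of a turn 0.15, either way. A call with a gripper value outside its range is refused whole. The fingers move at their own pace and stop on an object; FORCE is the grip in N (left out, the last holds). Time passes only in rows, so rows that do not move let the fingers close. It gives the time, the measured TCP pose, the force, the opening and the grip force at its end, in the units of the state.
- telemetry.observe(): the state, without advancing time (a new reading comes with each control period).
- grab_frame(name): name is "scene" or "side" or "wrist"; returns the picture (400x640x3 uint8, red, green, blue); there is no depth.
- calibration(name): a dict with "fovy" (degrees; the focal length in pixels is half the picture's height over the tangent of half this angle, whatever the lens; pixels are square), "cx", "cy" (the principal point, pixels), "pose" (4x4, takes a point from camera to world coordinates). Camera axes: x right, y down, z forward; pixel columns grow to the right and rows downward; lengths in m; the calibration is good to about 2 mm. A picture is of the moment at which its call begins: read the wrist's pose just before it. calibration takes no time and is no camera call; for the wrist camera it gives the pose at the moment of the call.
- bot.job_done(): hands the job in; it is judged then, once.
Trained networks look in the newest picture that a camera, given by its name, has taken for a name from the list of things; names that differ only in an ending like _2 or _b are one class to them, and where a whole thing is asked for, a point or a joint stands for the part that bears it (a point fixed in the world has none). Each returns a list of dicts, best first, with "score" (0 to 1); they miss things now and then, are a little off and sometimes report something else, mostly with a low value. They report only what shows in the picture. A call takes as long as a camera call.
- outline_of(label, camera): "region" (400x640 bool, what is visible of it) and "rect" ([left, top, right, bottom] in pixels, round what is visible of it).
- landmark_of(label, camera): "xy" ([column, row] in pixels: a listed point, or the origin of a listed thing).
The state is a dict: "clock": time; "qpos": joint angles; "qd": joint speeds; "joint_efforts": joint torques, N m; "position": TCP position; "tool_rot": TCP orientation; "force": force on the tool from outside, world axes, zero at the start; "moment": the same for the moment, N m; "grip_width": finger opening in m; "finger_force": force on a finger pad.
Only numpy, scipy, OpenCV 4.12 (cv2) and the standard library are available. Lean on these libraries where they do the work, as an engineer would, in place of code of your own. Each camera call takes 0.05 s, during which the arm holds its last target. There are 200 camera calls.

TASK

Stand the two finished cartons from the stamping press's catch tray upright on the floor of the open grey tote. Then swing the press's cam lever up from the side it rests on until its arm stands straight up, where the stamp head is at its highest, and hold it there: the lever springs back if let go and the head sinks again if you go past, so finish with the gripper still holding the lever. Leave the bottle, jar and can where they are.

Things in the scene. Friction and masses are not known exactly. Their poses are not given: they have to be found in the camera images.
- carton0_mid (a point): centre of a closed plain cardboard carton standing in the catch tray: 40 mm along its x, 60 mm along its y, 60 mm tall (z, up), about 0.12 kg. The point is 30 mm above its underside. It is the carton nearer the robot; it can be gripped across its 40 mm from above, clear of the low tray wall.
- carton1_mid (a point): centre of the second, identical carton (same axes and sizes), the one farther from the robot, about 100 mm from the first along the tray
- carton0: the nearer carton itself; origin at the centre of its underside, same axes as its centre point
- carton1: the farther carton itself; origin at the centre of its underside, same axes as its centre point
- tote: open loose grey plastic tote on the table to the robot's right, outside 260 mm along its x, 180 mm along its y, 70 mm high, walls and floor 4 mm; about 0.7 kg; origin at the centre of its underside, z up
- tray_floor (a point): centre of the catch tray's floor, 3 mm above the table. The tray is fixed to the press's right side (seen from the robot): 190 mm along x, 115 mm along y, walls 20 mm above the table and 3 mm thick. The press is bolted down; this point's axes are the press's axes, z up. The press's tall part begins 83 mm from this point on the +y side and is 190 mm high at most; a small chute slopes from it down to the tray, 50 mm high at its upper end
- cam_axle (a point): point on the level axle line of the cam lever, 110 mm above the table, straight across from the middle of the lever's handle; fixed to the press. Its axes are the press's: y runs along the axle away from the press body (to the robot's left), x away from the robot, z up. The lever's arm turns in the plane at y = -50 mm from this point; the space around the handle beyond the arm is free
- lever_grip (a point): middle of the lever's handle: a black round bar 18 mm in diameter and 85 mm long, parallel to the axle, sticking out from the arm's end away from the press; its centre line is 120 mm from the axle and this point is 47 mm from the bar's inner end and 38 mm from its free end. This point's axes turn with the lever
- lever_arm: the lever's arm (round steel rod 14 mm thick, 120 mm long from axle to handle) with its black handle; origin on the axle line; turns with the lever
- cam_lever (a joint): angle of the cam lever (rad), 0 to 2.1. At 0 the arm points toward the robot (the press's -x), 20 degrees above level; the value grows as the handle swings up and over, away from the robot. At 1.222 the arm stands straight up and the stamp head is at its highest; beyond that the head sinks again. It starts between 0 and 0.3. A spring and friction resist: about 8 N at the handle near the top; let go there, it falls back to about 0.6
- head (a joint): height of the stamp head above its lowest position (m), resting by its weight (0.3 kg) on the lever's eccentric disc: about 0 at lever angle 0, 0.0155 at the highest
- squeeze_bottle: white squeeze bottle 64 mm wide, 165 mm high, loose, beyond the work; origin at the centre of its underside; leave it alone
- paint_jar: paint jar 68 mm wide, 75 mm high, loose, beyond the tote; origin under its centre; leave it alone
- spray_can: spray can 64 mm wide, 170 mm high, loose, far to the left; origin under its centre; leave it alone

How it is judged:
On the way, in this order (a step that is already met when the one before it is completed fails the run):
1. both cartons stand upright on the tote's floor, let go (x of carton0_mid in the frame of tote between -0.115 and 0.115 m and y of carton0_mid in the frame of tote between -0.075 and 0.075 m and z of carton0_mid in the frame of tote between 0.025 and 0.045 m and angle between each of carton0_mid, carton1_mid's own z axis and vertical below 0.15 rad and linear speed of each of carton0, carton1 below 0.03 m/s and contact force between each of carton0, carton1 and the fingers below 0.1 N and x of carton1_mid in the frame of tote between -0.115 and 0.115 m and y of carton1_mid in the frame of tote between -0.075 and 0.075 m and z of carton1_mid in the frame of tote between 0.025 and 0.045 m), for 0.2 s.
2. the lever stands upright and the head is at its highest, held by the gripper (value of joint cam_lever between 1.072 and 1.372 rad and value of joint head above 0.015 m and velocity of joint cam_lever between -0.1 and 0.1 rad/s and contact force between lever_arm and the fingers above 1 N), for 0.4 s.
At the end, for the whole second after the job is handed in: Both cartons stand on the tote's floor inside its walls, upright within 0.15 rad, at rest and let go; the lever's joint is 1.222 within 0.15 rad, the head is at least 15 mm up, the lever is still, and the fingers press on the lever with over 1 N (all of step 1 and all of step 2); the arm keeps its last pose, push and grip.
It fails at once if the squeeze bottle is pushed more than 40 mm (distance of squeeze_bottle from where it was at the start of the episode above 0.04 m).
It fails at once if the paint jar is pushed more than 40 mm (distance of paint_jar from where it was at the start of the episode above 0.04 m).
It fails at once if the spray can is pushed more than 40 mm (distance of spray_can from where it was at the start of the episode above 0.04 m).
It also fails if it takes over 67 s, if anything falls off the work surface, if the arm or the gripper's body presses on something with over 40 N, if the wrist force passes 120 N, or if a joint passes its speed limit or range.

## Working session

There is one attempt and no reset: what is moved stays moved. The work goes in short steps, Python scripts to look and compute and a shell command to move; the robot and the scene stay as the last step left them, time stands still between calls to the robot, and variables do not carry over. Pictures are saved under pics/ and viewed, at most 13 in all, crops included, and the job is handed in when it is done.

```bash
mkdir -p pics; cat > h.py <<'E'
import numpy as np, cv2
from workcell import telemetry, grab_frame, calibration, bot, outline_of, landmark_of
def K(n):
    c=calibration(n); f=200/np.tan(np.radians(c['fovy'])/2); return f,c['cx'],c['cy'],np.array(c['pose'])
def ray(n,uv,k=None):
    f,cx,cy,T=k or K(n); d=T[:3,:3]@np.array([(uv[0]-cx)/f,(uv[1]-cy)/f,1]); return T[:3,3],d/np.linalg.norm(d)
def onz(n,uv,z,k=None):
    o,d=ray(n,uv,k); return o+d*(z-o[2])/d[2]
def tri(rs):
    A=sum(np.eye(3)-np.outer(d,d) for o,d in rs); b=sum((np.eye(3)-np.outer(d,d))@o for o,d in rs)
    return np.linalg.solve(A,b)
def proj(n,p):
    f,cx,cy,T=K(n); q=T[:3,:3].T@(np.array(p)-T[:3,3]); return [cx+f*q[0]/q[2],cy+f*q[1]/q[2]]
E
python3 - <<'E'
from h import *
np.set_printoptions(precision=3,suppress=True)
print(telemetry.observe())
P={}
for n in ['scene','side']:
    im=grab_frame(n); cv2.imwrite(f'pics/{n}0.png',im[:,:,::-1])
    print(n,K(n))
    for l in ['carton0_mid','carton1_mid','tote','tray_floor','cam_axle','lever_grip']:
        r=landmark_of(l,n)
        print(l,[(np.round(x['xy'],1),round(x['score'],2)) for x in r[:2]])
        if r: P.setdefault(l,[]).append(ray(n,r[0]['xy']))
for l in P:
    if len(P[l])==2:
        p=tri(P[l]); print(l,p,[np.linalg.norm(np.cross(p-o,d)) for o,d in P[l]])
E
```

```text
{'clock': 0.0, 'qpos': array([-0.07 ,  0.522, -0.036,  1.6  ,  0.021,  1.021, -0.113]), 'qd': array([ 0.001, -0.001,  0.001, -0.   ,  0.001, -0.001,  0.002]), 'joint_efforts': array([ -0.004, -92.711,   1.978, -36.993,   0.018,   0.008,  -0.   ]), 'position': array([0.625, 0.   , 0.231]), 'tool_rot': array([-3.14 ,  0.   ,  1.571]), 'force': array([-0.38 , -0.173,  0.099]), 'moment': array([0.024, 0.043, 0.005]), 'finger_force': 0.0, 'grip_width': 0.08505152470927932}
scene (np.float64(380.67330861649), 322.06637190546326, 188.42855272817383, array([[-0.594,  0.519, -0.615,  1.251],
       [ 0.804,  0.4  , -0.439,  0.504],
       [ 0.018, -0.755, -0.655,  0.833],
       [ 0.   ,  0.   ,  0.   ,  1.   ]]))
carton0_mid [(array([307.4, 193.2]), 0.87)]
carton1_mid [(array([285.7, 211. ]), 0.63)]
tote [(array([248.7, 163.4]), 0.64)]
tray_floor [(array([298.7, 210.4]), 0.94), (array([437.3, 301.3]), 0.59)]
cam_axle [(array([394.2, 218.3]), 0.7)]
lever_grip [(array([412.3, 181.4]), 0.81)]
side (np.float64(425.2364687764459), 322.56136185459656, 207.21871126570716, array([[ 0.302,  0.841, -0
[... 332 characters left out ...]
0.45)]
cam_axle [(array([294. , 215.7]), 0.45)]
lever_grip [(array([370.7, 144. ]), 0.76)]
carton0_mid [ 0.537 -0.07   0.011] [np.float64(0.007951322220316883), np.float64(0.007951322220316961)]
carton1_mid [ 0.651 -0.05   0.041] [np.float64(0.004369516271864063), np.float64(0.0043695162718638695)]
tote [ 0.532 -0.333  0.01 ] [np.float64(0.002792578428302237), np.float64(0.0027925784283021316)]
tray_floor [ 0.593 -0.049 -0.001] [np.float64(0.004321645977845146), np.float64(0.004321645977845416)]
cam_axle [ 0.3    0.047 -0.274] [np.float64(0.11581058450389392), np.float64(0.11581058450389402)]
lever_grip [0.444 0.236 0.163] [np.float64(0.001863192815310496), np.float64(0.0018631928153103783)]
```

View pics/scene0.png

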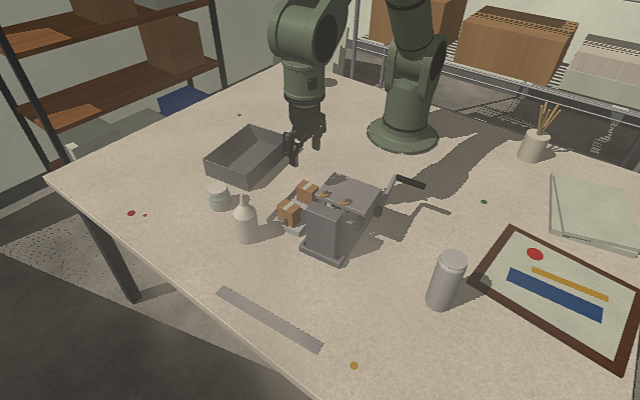

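View pics/side0.png

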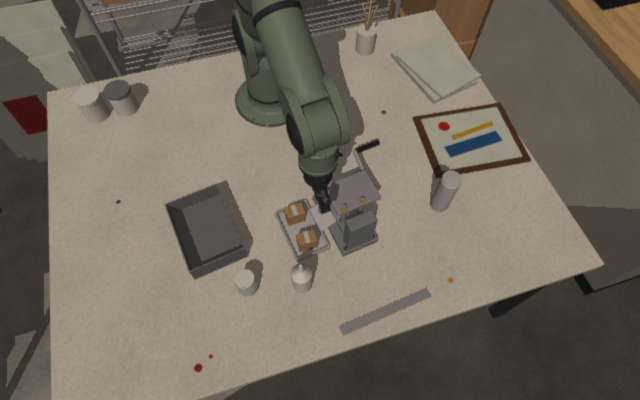

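The scene view shows the tray at about (298,210) with the cartons at (307,190) and (289,211). The tote is at (245,155) and the lever handle at (410,182). In the side view the cartons are at (295,212) and (307,239), and the tote is at (205,230). Next I'll check the wrist view.

```bash
python3 - <<'E'
from h import *
np.set_printoptions(precision=4,suppress=True)
n='wrist'
k=K(n); im=grab_frame(n); cv2.imwrite('pics/w0.png',im[:,:,::-1]); print(k)
for l,z in [('carton0_mid',.033),('carton1_mid',.033),('tray_floor',.003),('lever_grip',.163)]:
    for r in landmark_of(l,n)[:2]: print(l,r['xy'],r['score'],onz(n,r['xy'],z,k))
for n in ['scene','side']:
    grab_frame(n)
    for l in ['tote','carton0','carton1']:
        r=outline_of(l,n)
        if r:
            print(n,l,r[0]['rect'],r[0]['score'])
            if l=='tote':
                m=r[0]['region'].astype(np.uint8); c=max(cv2.findContours(m,0,2)[0],key=cv2.contourArea)
                a=cv2.approxPolyDP(cv2.convexHull(c),5,True)[:,0]
                for p in a: print(p,onz(n,p,.07)[:2],onz(n,p,0)[:2])
E
```

```text
(np.float64(350.0253692408243), 322.6071778701956, 202.3108738153631, array([[ 1.    , -0.0001, -0.0013,  0.6245],
       [-0.0005, -0.9514, -0.308 ,  0.0785],
       [-0.0012,  0.308 , -0.9514,  0.3741],
       [ 0.    ,  0.    ,  0.    ,  1.    ]]))
carton0_mid [248.4, 223.9] 0.71 [ 0.5465 -0.0557  0.033 ]
carton1_mid [345.8, 214.0] 0.8 [ 0.6481 -0.0447  0.033 ]
tray_floor [298.9, 208.8] 0.94 [ 0.5974 -0.0493  0.003 ]
scene tote [205.8, 125.0, 285.3, 191.1] 0.83
[280 134] [ 0.3854 -0.3077] [ 0.3059 -0.3822]
[284 156] [ 0.4794 -0.2075] [ 0.4086 -0.2728]
[251 188] [ 0.666  -0.1789] [ 0.6123 -0.2416]
[206 173] [ 0.7006 -0.343 ] [ 0.6501 -0.4208]
[205 157] [ 0.6456 -0.412 ] [ 0.5901 -0.4961]
[246 125] [ 0.4174 -0.4487] [ 0.3409 -0.5362]
scene carton0 [297.2, 180.0, 317.6, 205.1] 0.77
scene carton1 [297.2, 180.0, 317.6, 205.1] 0.77
side tote [168.0, 184.6, 246.5, 280.1] 0.83
[216 184] [ 0.3809 -0.2794] [ 0.3343 -0.2856]
[247 256] [ 0.6626 -0.2379] [ 0.6323 -0.2417]
[194 278] [ 0.684  -0.4033] [ 0.6549 -0.4166]
[165 204] [ 0.4068 -0.4514] [ 0.3617 -0.4674]
side carton0 [295.7, 230.8, 321.4, 251.3] 0.91
side carton1 [295.7, 230.8, 321.4, 251.3] 0.91
```

View pics/w0.png

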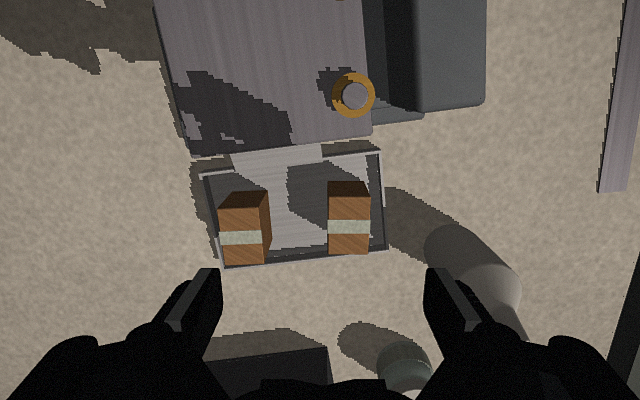

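The wrist view shows the carton tops at about (242,236) and (349,222). The tray is turned by about 0.11 rad. That puts carton0 at (0.547,-0.056) and carton1 at (0.649,-0.043), which agrees with the network. I'll move above carton0.

```bash
python3 -m inch '[[0,0,0,0,0,-0.11,0.25],[-0.03,-0.042,0.02,0,0,0,0.25],[-0.029,-0.042,0.04,0,0,0,0.25],[0,0,0.04,0,0,0,0.25],[0,0,0,0,0,0,0.25]]'
python3 - <<'E'
from h import *
np.set_printoptions(precision=4,suppress=True)
s=telemetry.observe(); print(s['position'],s['tool_rot'],s['grip_width'],s['clock'])
n='wrist'; k=K(n); im=grab_frame(n); cv2.imwrite('pics/w1.png',im[:,:,::-1])
for l,z in [('carton0_mid',.033),('carton1_mid',.033)]:
    for r in landmark_of(l,n)[:2]: print(l,r['xy'],r['score'],onz(n,r['xy'],z,k))
m=cv2.cvtColor(im,cv2.COLOR_RGB2HSV)
E
```

```text
clock: 1.85
position: [0.558, -0.0574, 0.1391]
tool_rot: [-3.136, -0.001, 1.68]
force: [-0.1, 0.5, 0.6]
grip_width: 0.0641
finger_force: 0.0
[ 0.558  -0.0574  0.1391] [-3.1357 -0.0008  1.6798] 0.06413978019573058 1.85
carton0_mid [306.7, 197.8] 0.57 [ 0.5446 -0.0573  0.033 ]
carton1_mid [450.1, 198.0] 0.87 [ 0.6504 -0.0457  0.033 ]
```

View pics/w1.png

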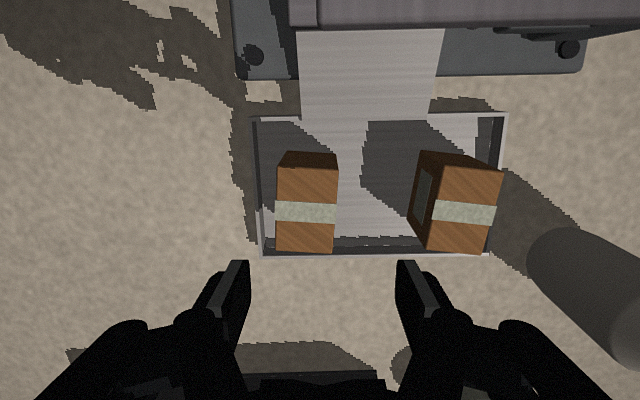

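The wrist view confirms carton0 with its top at about (307,209), and its edges line up with the tool. I'll descend and grip.

```bash
python3 -m inch '[[-0.008,-0.012,0.02,0,0,0,0.25],[0,0,0.03,0,0,0,0.25],[0,0,0.03,0,0,0,0.25],[0,0,0.025,0,0,0,0.25],[0,0,0,0,0,0,0.25]]'
```

```text
clock: 2.5
position: [0.5494, -0.0654, 0.0364]
tool_rot: [-3.14, -0.0, 1.682]
force: [-0.0, 0.5, 1.0]
grip_width: 0.0643
finger_force: 0.0
```

```bash
python3 -m inch '[[-0.001,-0.003,0.006,0,0,0,0.25],[0,0,0,0,0,0,0.6],[0,0,0,0,0,0,0.8],[0,0,0,0,0,0,0.8],[0,0,0,0,0,0,0.8]]' 35; python3 -m inch '[[0,0,0,0,0,0,0.8],[0,0,-0.02,0,0,0,0.8],[0,0,-0.04,0,0,0,0.8],[0,0,-0.04,0,0,0,0.8],[0,0,-0.04,0,0,0,0.8]]'
```

```text
clock: 3.0
position: [0.5474, -0.0676, 0.0329]
tool_rot: [3.14, 0.0, 1.681]
force: [-1.7, -0.9, 7.7]
grip_width: 0.04
finger_force: 34.3
clock: 3.5
position: [0.5466, -0.0675, 0.1741]
tool_rot: [3.14, 0.0, 1.681]
force: [-0.0, 0.3, -1.4]
grip_width: 0.0398
finger_force: 35.5
```

```bash
python3 -m inch '[[-0.035,0,-0.01,0,0,0,0.8],[-0.035,0,-0.01,0,0,0,0.8],[-0.035,0,-0.01,0,0,0,0.8],[-0.035,0,-0.01,0,0,0,0.8],[-0.02,0,0,0,0,0,0.8]]'
python3 - <<'E'
from h import *
np.set_printoptions(precision=4,suppress=True)
s=telemetry.observe(); print(s['position'],s['grip_width'],s['clock'])
n='wrist'; k=K(n); im=grab_frame(n); cv2.imwrite('pics/w2.png',im[:,:,::-1]); print(k[3])
for r in landmark_of('tote',n)[:2]: print(r['xy'],r['score'],onz(n,r['xy'],0,k))
r=outline_of('tote',n)
if r: print(r[0]['rect'],r[0]['score'])
E
```

```text
clock: 4.0
position: [0.5645, -0.2299, 0.214]
tool_rot: [3.139, 0.002, 1.678]
force: [0.5, 0.5, -2.2]
grip_width: 0.0398
finger_force: 35.6
[ 0.5645 -0.2299  0.214 ] 0.03981065258269897 4.0
[[ 0.9943  0.101   0.0348  0.5551]
 [ 0.1068 -0.9454 -0.3081 -0.1516]
 [ 0.0018  0.31   -0.9507  0.3566]
 [ 0.      0.      0.      1.    ]]
[268.3, 267.4] 0.69 [ 0.5149 -0.3514  0.    ]
[102.8, 184.6, 395.0, 378.4] 0.6
```

View pics/w2.png

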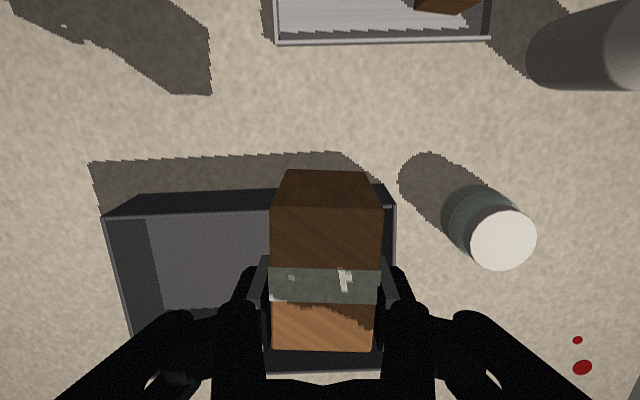

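The wrist view shows the near wall of the tote, with rim corners at about (102,217) and (397,204). The carton is held well.

```bash
python3 - <<'E'
from h import *
k=K('wrist')
a=onz('wrist',(102,217),.07,k)[:2]; b=onz('wrist',(397,204),.07,k)[:2]
d=b-a; L=np.hypot(*d); d/=L; n=np.array([-d[1],d[0]])
print(a,b,L,np.arctan2(d[1],d[0])); c=(a+b)/2-.09*n; print('centre',c)
p=telemetry.observe()['position'][:2]
tx=np.array([np.cos(.108),np.sin(.108)]); ty=np.array([-tx[1],tx[0]])
for s in (-.06,.06):
    g=c+s*d-.010*ty; print(s,g,'press x/y shift',(g-p)@tx,(g-p)@ty)
E
```

```text
[ 0.37570925 -0.27548512] [ 0.62827278 -0.23631591] 0.25558279114304133 0.1538608212492844
centre [ 0.51578391 -0.34483732]
-0.06 [ 0.45757061 -0.36397433] press x/y shift -0.12043537928303552 -0.12392385084697742
0.06 [ 0.57615302 -0.34558379] press x/y shift -0.0005615500625604978 -0.11842248119748254
```

```bash
python3 -m inch '[[-0.03,-0.03,0,0,0,0,0.8],[-0.03,-0.03,0,0,0,0,0.8],[-0.03,-0.03,0,0,0,0,0.8],[-0.034,-0.03,0.02,0,0,-0.045,0.8],[0,0,0.03,0,0,0,0.8]]'; python3 -m inch '[[0,0,0,0,0,0,0.8]]'
```

```text
clock: 4.65
position: [0.4553, -0.3681, 0.163]
tool_rot: [3.141, 0.004, 1.721]
force: [1.0, -0.4, -2.7]
grip_width: 0.0397
finger_force: 35.6
clock: 4.75
position: [0.4569, -0.3617, 0.1591]
tool_rot: [-3.139, -0.003, 1.725]
force: [0.7, 1.3, -1.6]
grip_width: 0.0396
finger_force: 35.5
```

```bash
python3 -m inch '[[-0.002,0,0.03,0,0,0,0.8],[0,0,0.03,0,0,0,0.8],[0,0,0.03,0,0,0,0.8],[0,0,0.02,0,0,0,0.8],[0,0,0,0,0,0,0.8]]'
```

```text
clock: 5.25
position: [0.4594, -0.3626, 0.0505]
tool_rot: [-3.14, -0.003, 1.728]
force: [0.7, 0.9, -0.5]
grip_width: 0.0401
finger_force: 35.5
```

```bash
python3 -m inch '[[0,0,0.008,0,0,0,0.8],[0,0,0.006,0,0,0,0.8],[0,0,0.001,0,0,0,0.8],[0,0,0,0,0,0,0.8]]'
```

```text
clock: 5.65
position: [0.459, -0.365, 0.0369]
tool_rot: [3.141, 0.0, 1.726]
force: [0.3, -0.2, -1.4]
grip_width: 0.04
finger_force: 35.6
```

```bash
python3 -m inch '[[0,0,0.002,0,0,0,0.8],[0,0,0.001,0,0,0,0.8],[0,0,0,0,0,0,0.25],[0,0,0,0,0,0,0.25],[0,0,0,0,0,0,0.25]]'; python3 -m inch '[[0,0,-0.02,0,0,0,0.25],[0,0,-0.04,0,0,0,0.25],[0,0,-0.04,0,0,0,0.25],[0,0,-0.04,0,0,0,0.25],[0.03,0.02,-0.02,0,0,0,0.25]]'
```

```text
clock: 6.15
position: [0.4588, -0.3649, 0.0335]
tool_rot: [3.142, 0.0, 1.726]
force: [-0.5, -0.6, -0.4]
grip_width: 0.0642
finger_force: 0.0
clock: 6.65
position: [0.4727, -0.3363, 0.1968]
tool_rot: [3.14, 0.004, 1.719]
force: [1.1, -0.3, -0.4]
grip_width: 0.064
finger_force: 0.0
```

```bash
python3 -m inch '[[0,0,0,0,0,0.045,0.25],[0.036,0.029,0,0,0,0,0.25],[0.036,0.029,0,0,0,0,0.25],[0.036,0.029,0,0,0,0,0.25],[0.036,0.029,0,0,0,0,0.25]]'; python3 -m inch '[[0.036,0.029,0,0,0,0,0.25],[0.036,0.029,0,0,0,0,0.25],[0.03,0.025,0,0,0,0,0.25],[0,0,0,0,0,0,0.25],[0,0,0,0,0,0,0.25]]'
python3 - <<'E'
from h import *
np.set_printoptions(precision=4,suppress=True)
s=telemetry.observe(); print(s['position'])
n='wrist'; k=K(n); im=grab_frame(n)
for r in landmark_of('carton1_mid',n)[:2]: print(r['xy'],r['score'],onz(n,r['xy'],.033,k))
E
```

```text
clock: 7.15
position: [0.5742, -0.1747, 0.1936]
tool_rot: [3.141, 0.0, 1.68]
force: [1.0, -1.0, -0.1]
grip_width: 0.0637
finger_force: 0.0
clock: 7.65
position: [0.6448, -0.065, 0.193]
tool_rot: [-3.141, 0.0, 1.682]
force: [0.0, -1.6, -0.2]
grip_width: 0.0644
finger_force: 0.0
[ 0.6448 -0.065   0.193 ]
```

```bash
python3 -m inch '[[0.009,0.007,0.02,0,0,0,0.25],[0,0,0.03,0,0,0,0.25],[0,0,0.03,0,0,0,0.25],[0,0,0.03,0,0,0,0.25],[0,0,0.0,0,0,0,0.25]]'; python3 -c "
from h import *
im=grab_frame('wrist'); cv2.imwrite('pics/w3.png',im[:,:,::-1])"
```

```text
clock: 8.25
position: [0.6482, -0.0574, 0.0801]
tool_rot: [-3.136, -0.0, 1.679]
force: [-0.0, -0.4, 0.1]
grip_width: 0.0639
finger_force: 0.0
```

View pics/w3.png

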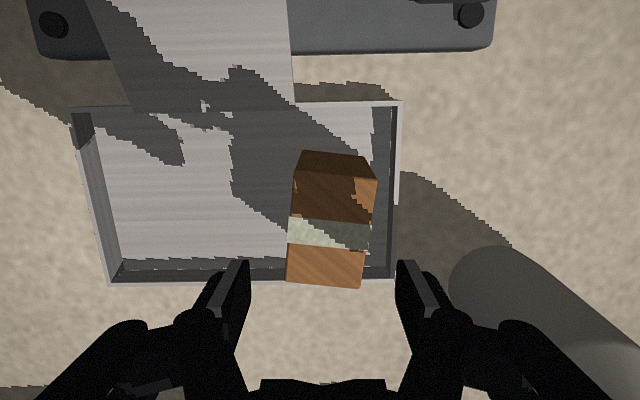

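The wrist view shows carton1 with its top at about (332,230). It is turned about 0.1 rad clockwise in the tray. I'll match that turn and grip.

```bash
python3 -m inch '[[0.002,0.005,0,0,0,0,0.25],[0,0,0,0,0,0.1,0.25],[0,0,0.025,0,0,0,0.25],[0,0,0.025,0,0,0,0.25],[0,0,0,0,0,0,0.25]]'; python3 -m inch '[[0,0,0,0,0,0,0.5],[0,0,0,0,0,0,0.8],[0,0,0,0,0,0,0.8],[0,0,0,0,0,0,0.8],[0,0,0,0,0,0,0.8]]';  python3 -m inch '[[0,0,-0.02,0,0,0,0.8],[0,0,-0.04,0,0,0,0.8],[0,0,-0.04,0,0,0,0.8],[0,0,-0.04,0,0,0,0.8],[0,0,-0.02,0,0,-0.1,0.8]]'
```

```text
clock: 8.8
position: [0.6549, -0.0535, 0.0325]
tool_rot: [-3.14, -0.0, 1.581]
force: [-1.0, -0.1, -0.6]
grip_width: 0.0642
finger_force: 0.0
clock: 9.3
position: [0.6567, -0.0538, 0.0356]
tool_rot: [3.139, 0.0, 1.581]
force: [-0.8, -0.4, 9.4]
grip_width: 0.0394
finger_force: 36.6
clock: 9.8
position: [0.6568, -0.0537, 0.1986]
tool_rot: [3.136, 0.001, 1.681]
force: [0.7, 0.4, -0.9]
grip_width: 0.0397
finger_force: 35.7
```

```bash
python3 -m inch '[[-0.035,-0.014,0,0,0,0,0.8],[-0.035,-0.014,0,0,0,0,0.8],[-0.035,-0.014,0,0,0,0,0.8],[-0.035,-0.014,0,0,0,0,0.8],[-0.035,-0.014,0,0,0,0,0.8]]'; python3 -m inch '[[-0.035,-0.014,0,0,0,0,0.8],[-0.035,-0.014,0,0,0,0,0.8],[-0.035,-0.014,0,0,0,0,0.8],[0,0,0,0,0,-0.045,0.8],[0,0,0,0,0,0,0.8]]'
```

```text
clock: 10.3
position: [0.6048, -0.2368, 0.1949]
tool_rot: [3.14, 0.001, 1.681]
force: [0.6, -1.1, -1.4]
grip_width: 0.0398
finger_force: 35.7
clock: 10.8
position: [0.5745, -0.3453, 0.1946]
tool_rot: [3.141, 0.001, 1.725]
force: [0.0, 0.7, -0.7]
grip_width: 0.0395
finger_force: 35.7
```

```bash
python3 -m inch '[[0,0,0.035,0,0,0,0.8],[0,0,0.035,0,0,0,0.8],[0,0,0.035,0,0,0,0.8],[0,0,0.03,0,0,0,0.8],[0,0,0,0,0,0,0.8]]';  python3 -m inch '[[0,0,0.01,0,0,0,0.8],[0,0,0.006,0,0,0,0.8],[0,0,0.003,0,0,0,0.8],[0,0,0,0,0,0,0.8],[0,0,0,0,0,0,0.8]]'
```

```text
clock: 11.3
position: [0.5737, -0.342, 0.0554]
tool_rot: [-3.138, -0.004, 1.726]
force: [0.1, 0.6, -1.7]
grip_width: 0.0394
finger_force: 35.6
clock: 11.8
position: [0.5751, -0.3444, 0.04]
tool_rot: [3.141, 0.0, 1.726]
force: [0.7, 0.2, -1.4]
grip_width: 0.0394
finger_force: 35.6
```

```bash
python3 -m inch '[[0,0,0.002,0,0,0,0.8],[0,0,0.001,0,0,0,0.8],[0,0,0,0,0,0,0.8]]'; python3 -m inch '[[0,0,0.001,0,0,0,0.8],[0,0,0.001,0,0,0,0.8],[0,0,0,0,0,0,0.8]]'
```

```text
clock: 12.1
position: [0.575, -0.3443, 0.0367]
tool_rot: [3.141, 0.0, 1.726]
force: [-1.4, 0.4, 3.0]
grip_width: 0.0397
finger_force: 36.1
clock: 12.4
position: [0.575, -0.3444, 0.0365]
tool_rot: [3.141, 0.0, 1.726]
force: [-10.9, 7.9, 34.6]
grip_width: 0.0394
finger_force: 40.1
```

Contact; back off slightly, release and lift.

```bash
python3 -m inch '[[0,0,-0.002,0,0,0,0.8],[0,0,0,0,0,0,0.25],[0,0,0,0,0,0,0.25],[0,0,0,0,0,0,0.25]]'; python3 -m inch '[[0,0,-0.02,0,0,0,0.25],[0,0,-0.04,0,0,0,0.25],[0,0,-0.04,0,0,0,0.25],[0,0,-0.04,0,0,0,0.25],[0.03,0,-0.04,0,0,0,0.25]]'
python3 - <<'E'
from h import *
im=np.hstack([grab_frame('side')[130:330,130:430],grab_frame('scene')[80:280,180:480]])
cv2.imwrite('pics/chk.png',cv2.resize(im,(800,267))[:,:,::-1])
for l in ('carton0_mid','carton1_mid'):
  for n in ('side','scene'):
    for r in landmark_of(l,n)[:2]: print(l,n,r['xy'],r['score'],onz(n,r['xy'],.034))
for n in ('side','scene'):
    for r in landmark_of('lever_grip',n)[:1]+landmark_of('tray_floor',n)[:1]+landmark_of('cam_axle',n)[:2]: print(n,r)
E
```

```text
clock: 12.8
position: [0.5748, -0.3441, 0.0361]
tool_rot: [-3.141, -0.0, 1.726]
force: [-0.6, 0.2, -0.5]
grip_width: 0.0642
finger_force: 0.0
clock: 13.3
position: [0.5694, -0.3175, 0.2176]
tool_rot: [-3.141, 0.002, 1.722]
force: [-0.2, 0.8, 0.6]
grip_width: 0.0641
finger_force: 0.0
carton0_mid side [197.3, 218.2] 0.61 [ 0.46848571 -0.36589885  0.034     ]
carton0_mid scene [259.7, 147.0] 0.9 [ 0.45512411 -0.34701018  0.034     ]
carton1_mid side [212.2, 243.4] 0.83 [ 0.57197139 -0.33592248  0.034     ]
carton1_mid scene [233.5, 165.4] 0.66 [ 0.58990764 -0.34149049  0.034     ]
carton1_mid scene [240.8, 170.0] 0.18 [ 0.59266005 -0.30357735  0.034     ]
side {'xy': [366.3, 147.2], 'score': 0.77}
side {'xy': [300.3, 227.8], 'score': 0.66}
scene {'xy': [411.4, 183.4], 'score': 0.84}
scene {'xy': [296.2, 212.0], 'score': 0.97}
scene {'xy': [394.5, 217.9], 'score': 0.91}
```

View pics/chk.png

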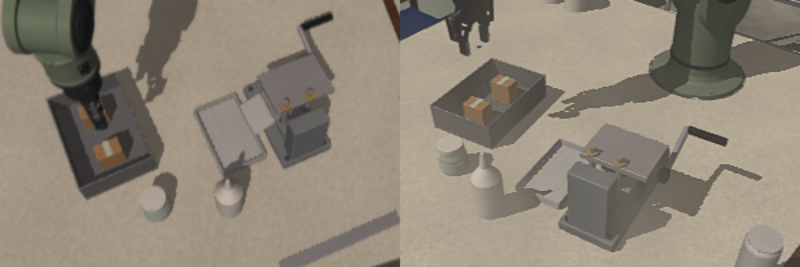

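Both cartons stand upright in the tote. Next I'll raise the tool and cross over to the lever.

```bash
python3 -m inch '[[0,0,-0.04,0,0,0.045,0.25],[0.02,0,-0.045,0,0,0,0.25],[0.04,-0.005,0,0,0,0,0.25],[0.04,-0.005,0,0,0,0,0.25],[0.04,-0.005,0,0,0,0,0.25]]'; python3 -m inch '[[0.04,-0.005,0,0,0,0,0.25],[0.04,-0.005,0,0,0,0,0.25],[0.04,-0.005,0,0,0,0,0.25],[0.04,-0.005,0,0,0,0,0.25],[0.04,-0.005,0,0,0,0,0.25]]'; python3 -m inch '[[0.04,-0.005,0,0,0,0,0.25],[0.04,-0.005,0,0,0,0,0.25],[0.04,-0.005,0,0,0,0,0.25],[0.04,-0.005,0,0,0,0,0.25],[0.04,-0.005,0,0,0,0,0.25]]'
python3 - <<'E'
from h import *
s=telemetry.observe(); print(s['position'],s['tool_rot'],s['qpos'])
n='wrist';k=K(n); im=grab_frame(n); cv2.imwrite('pics/w4.png',im[:,:,::-1])
for l in ('lever_grip','cam_axle','lever_arm'):
  for r in landmark_of(l,n)[:2]: print(l,r['xy'],r['score'],onz(n,r['xy'],.163 if l=='lever_grip' else .11,k))
E
```

```text
clock: 14.4
position: [0.5394, -0.1758, 0.3014]
tool_rot: [3.141, 0.0, 1.68]
force: [1.6, 0.7, 0.1]
grip_width: 0.0645
finger_force: 0.0
clock: 14.9
position: [0.4926, 0.0203, 0.3014]
tool_rot: [3.141, 0.0, 1.68]
force: [0.6, -0.5, 0.0]
grip_width: 0.0639
finger_force: 0.0
clock: 15.4
position: [0.4458, 0.2165, 0.3014]
tool_rot: [3.141, -0.0, 1.68]
force: [0.3, 0.1, -0.2]
grip_width: 0.0637
finger_force: 0.0
[0.44584134 0.21647525 0.30143015] [ 3.14141602e+00 -3.12743123e-05  1.68044408e+00] [-0.34097169  0.24940578 -0.28071218  1.83225953  0.07808091  1.07042709
 -0.54128673]
lever_grip [313.6, 167.7] 0.66 [0.43576551 0.23275499 0.163     ]
```

View pics/w4.png

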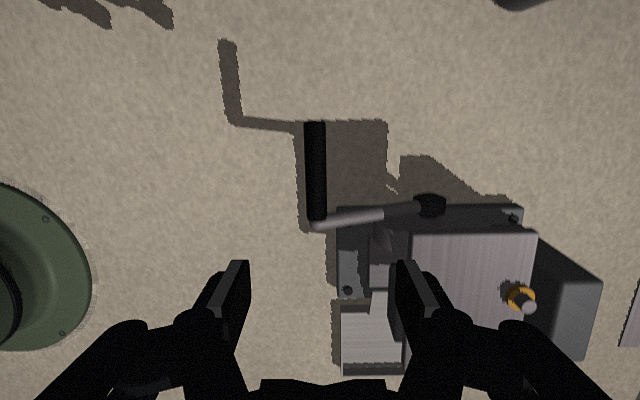

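The wrist view shows the black handle from (316,122) to (317,220) and the axle hub at about (432,206). I'll work out the geometry from that.

```bash
python3 - <<'E'
from h import *
np.set_printoptions(precision=4,suppress=True)
g=tri([ray('wrist',(316,170)),ray('side',(369,146)),ray('scene',(411.4,183.0))]); print('grip',g)
for n,uv in (('wrist',(316,170)),('side',(369,146)),('scene',(411.4,183))): print(n,uv,proj(n,g))
print('axle scene@.11',onz('scene',(394.5,217.9),.11),'hub wrist@.11',onz('wrist',(432,206),.11))
for e in ((316,122),(317,220)): print(onz('wrist',e,g[2]))
tx=np.array([np.cos(.108),np.sin(.108),0]); ty=np.array([-tx[1],tx[0],0])
th=np.arcsin((g[2]-.11)/.12); print('theta',th,'axle',g+.12*np.cos(th)*tx-[0,0,g[2]-.11])
p=telemetry.observe()['position']; print('shift tool x,y',(g-p)@ty,(g-p)@tx)
E
```

```text
grip [0.4394 0.231  0.1518]
wrist (316, 170) [np.float64(317.8951655421885), np.float64(166.27567826795985)]
side (369, 146) [np.float64(368.2952925020752), np.float64(145.9801882816568)]
scene (411.4, 183) [np.float64(411.15792579418735), np.float64(182.52777189873842)]
axle scene@.11 [0.5512 0.2453 0.11  ] hub wrist@.11 [0.5582 0.1944 0.11  ]
[0.434  0.2674 0.1518]
[0.4438 0.1825 0.1518]
theta 0.35578183542836583 axle [0.5513 0.2431 0.11  ]
shift tool x,y 0.01608716236209662 -0.005019595166081589
```

```bash
python3 -m inch '[[0.011,-0.003,0.03,0,0,0,0.25],[0.011,-0.002,0.035,0,0,0,0.25],[0,0,0.035,0,0,0,0.25],[0,0,0.035,0,0,0,0.25],[0,0,0.03,0,0,0,0.25]]'; python3 -m inch '[[0,0,0,0,0,0,0.25],[0,0,0,0,0,0,0.25]]'
```

```text
clock: 16.1
position: [0.4392, 0.2349, 0.1348]
tool_rot: [-3.141, 0.001, 1.679]
force: [0.6, 0.4, 1.2]
grip_width: 0.0642
finger_force: 0.0
clock: 16.3
position: [0.4394, 0.2357, 0.137]
tool_rot: [-3.141, 0.0, 1.68]
force: [1.0, 0.3, 0.7]
grip_width: 0.0641
finger_force: 0.0
```

```bash
python3 -m inch '[[0,0,0,0,0,0,0.6],[0,0,0,0,0,0,1],[0,0,0,0,0,0,1],[0,0,0,0,0,0,1],[0,0,0,0,0,0,1]]' 45; python3 -m inch '[[0,0,0,0,0,0,1],[0,0,0,0,0,0,1]]'
python3 -c "
from h import *
im=grab_frame('wrist');cv2.imwrite('pics/w5.png',im[:,:,::-1])"
```

```text
clock: 16.8
position: [0.4374, 0.2362, 0.1367]
tool_rot: [-3.139, 0.001, 1.682]
force: [-13.4, -1.2, 5.7]
grip_width: 0.0164
finger_force: 44.2
clock: 17.0
position: [0.4374, 0.2362, 0.1366]
tool_rot: [-3.139, 0.001, 1.682]
force: [-12.6, -0.2, 6.3]
grip_width: 0.0164
finger_force: 44.2
```

View pics/w5.png

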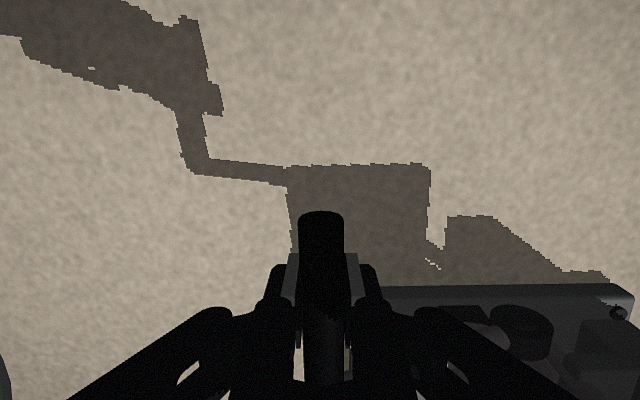

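The handle is held between the pads at about (320,285). I'll swing it along the arc in stages and watch the force.

```bash
python3 -m inch '[[0,-0.002,0,0,0,0,1],[0,0.005,-0.012,0,0,0,1],[0,0.007,-0.011,0,0,0,1],[0,0,0,0,0,0,1],[0,0,0,0,0,0,1]]' 60; python3 -m inch '[[0,0.007,-0.010,0,0,0,1],[0,0.008,-0.008,0,0,0,1],[0,0,0,0,0,0,1]]'
```

```text
clock: 17.55
position: [0.4479, 0.2377, 0.1598]
tool_rot: [-3.14, -0.0, 1.681]
force: [-8.9, 1.1, 3.9]
grip_width: 0.0163
finger_force: 59.6
clock: 17.85
position: [0.4613, 0.2395, 0.1782]
tool_rot: [-3.137, 0.0, 1.682]
force: [-24.9, -0.9, 21.8]
grip_width: 0.0159
finger_force: 60.5
```

```bash
python3 -m inch '[[0,0.005,-0.007,0,0,0,1],[0,0.007,-0.007,0,0,0,1],[0,0,0,0,0,0,1]]'; python3 -m inch '[[0,0.010,-0.007,0,0,0,1],[0,0.010,-0.006,0,0,0,1],[0,0,0,0,0,0,1]]'
python3 -c "
from h import *
p=telemetry.observe()['position'];print(p[0]*.9942+p[1]*.1078-.4603,p[2]-.1366)"
```

```text
clock: 18.15
position: [0.4744, 0.2411, 0.1921]
tool_rot: [-3.139, -0.0, 1.682]
force: [-14.2, 1.2, 12.6]
grip_width: 0.0156
finger_force: 59.9
clock: 18.45
position: [0.4939, 0.2438, 0.206]
tool_rot: [-3.139, -0.001, 1.682]
force: [-23.0, -0.4, 33.3]
grip_width: 0.0159
finger_force: 60.0
0.05703548123691632 0.06942854888704836
```

```bash
python3 -m inch '[[0,0.007,-0.008,0,0,0,1],[0,0.009,-0.005,0,0,0,1],[0,0,0,0,0,0,1]]'; python3 -m inch '[[0,0.010,-0.004,0,0,0,1],[0,0.010,-0.002,0,0,0,1],[0,0,0,0,0,0,1]]'
python3 -c "
from h import *
p=telemetry.observe()['position'];print(p[0]*.9942+p[1]*.1078-.4603,p[2]-.1366)"
```

```text
clock: 18.75
position: [0.5115, 0.2454, 0.2169]
tool_rot: [-3.141, -0.001, 1.682]
force: [2.1, 6.8, -14.0]
grip_width: 0.0155
finger_force: 62.1
clock: 19.05
position: [0.5315, 0.2476, 0.2231]
tool_rot: [-3.141, -0.001, 1.682]
force: [-4.6, 12.0, -9.4]
grip_width: 0.0153
finger_force: 61.4
0.09480068324000873 0.08654043411383941
```

```bash
python3 -m inch '[[0,0.010,-0.001,0,0,0,1],[0,0.010,0,0,0,0,1],[0,0,0,0,0,0,1],[0,0,0,0,0,0,1]]'
python3 - <<'E'
from h import *
p=telemetry.observe()['position'];print(p[0]*.9942+p[1]*.1078-.4603,p[2]-.1366)
t=[]
for n in ('scene','side'):
    im=grab_frame(n); t.append(im)
    for l in ('lever_grip','cam_axle','lever_arm'):
        for r in landmark_of(l,n)[:1]: print(n,l,r['xy'],r['score'])
im=np.hstack([t[0][100:300,260:460],t[1][80:280,250:450]]); cv2.imwrite('pics/end.png',cv2.resize(im,(800,400))[:,:,::-1])
for z in (.11,.23): print(proj('scene',(.5515,.243,z)),proj('side',(.5515,.243,z)))
E
```

```text
clock: 19.45
position: [0.5515, 0.2503, 0.2255]
tool_rot: [3.14, -0.002, 1.682]
force: [-8.8, 16.0, 7.4]
grip_width: 0.0152
finger_force: 61.1
0.11500696859855469 0.08889876531026489
scene lever_grip [402.1, 184.6] 0.82
[np.float64(393.6958892888538), np.float64(217.58494235759176)] [np.float64(382.50031680106895), np.float64(179.55882286621588)]
[np.float64(400.5857807823134), np.float64(183.32734198982445)] [np.float64(387.76729783182475), np.float64(158.3586669352363)]
```

View pics/end.png

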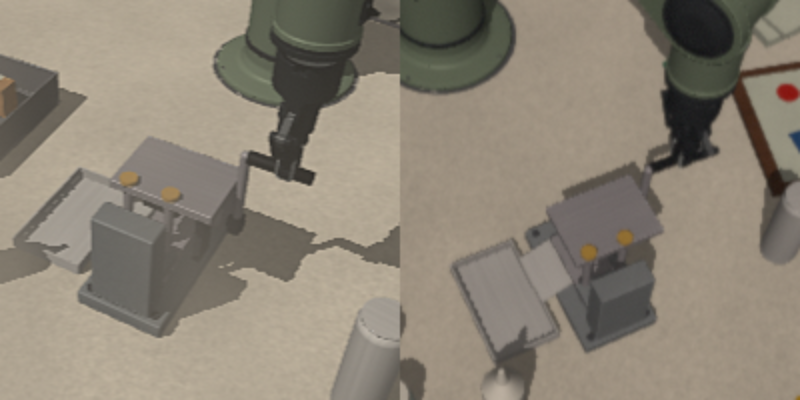

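The scene and side views show the lever upright with the fingers on the handle. The TCP is at 0.2255 and the bar at 0.230, so the pads hold it close to their tips. I'll reseat deeper by opening a little, lowering and closing again.

```bash
python3 -m inch '[[0,0,0,0,0,0,0.72],[0,0,0.005,0,0,0,0.72],[0,0,0.005,0,0,0,0.72],[0,0,0.003,0,0,0,0.72],[0,0,0,0,0,0,1]]' 60;  python3 -m inch '[[0,0,0,0,0,0,1],[0,0,0,0,0,0,1],[0,0,0,0,0,0,1],[0,0,0,0,0,0,1],[0,0,0,0,0,0,1]]'
python3 -c "
from h import *
p=telemetry.observe()['position'];print(p[0]*.9942+p[1]*.1078-.4603,p[2]-.1366)
im=grab_frame('wrist');cv2.imwrite('pics/w6.png',im[:,:,::-1])"
```

```text
clock: 20.35
position: [0.5507, 0.2484, 0.2107]
tool_rot: [-3.14, 0.001, 1.681]
force: [-5.2, -1.5, -3.0]
grip_width: 0.016
finger_force: 58.4
clock: 20.85
position: [0.5507, 0.2484, 0.2107]
tool_rot: [-3.14, 0.001, 1.681]
force: [-4.7, -1.6, -4.2]
grip_width: 0.0159
finger_force: 58.5
0.1139782570217665 0.0740854935114931
```

View pics/w6.png

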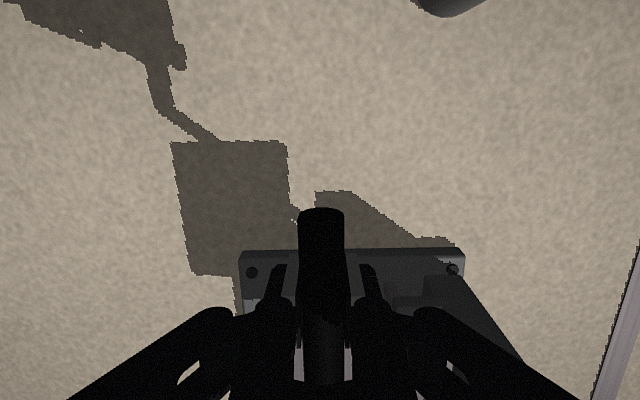

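The handle at (320,290) sits deep between the pads, upright and still, with low forces. I'll hand the job in.

```bash
python3 -m inch '[[0,0.001,0,0,0,0,1],[0,0,0,0,0,0,1],[0,0,0,0,0,0,1],[0,0,0,0,0,0,1],[0,0,0,0,0,0,1]]'; python3 -c "
from h import *
print(bot.job_done())"
```

```text
clock: 21.4
position: [0.5513, 0.2485, 0.2107]
tool_rot: [-3.139, 0.001, 1.681]
force: [-8.6, -1.4, -0.1]
grip_width: 0.0163
finger_force: 58.7
the job is handed in; nothing more can be done
None
```

I handed the job in at 21.4 s: both cartons stand upright in the tote, and the gripper is holding the cam lever straight up as near as the cameras and arm position show. No verdict came back, and I couldn't read the lever angle or head height directly.

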